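# Make up two plaster tape sets

### The arm

A 6-joint arm with a two-finger parallel gripper is mounted at the origin on a cart in front of the work surface, level with it; the furniture and walls round the work are solid. World frame = base frame: x ahead of the robot, y to its left, z up, the work surface at z = 0. Lengths are in m, angles in rad, forces in N, time in s.
With the tool pointing down it reaches from about 0.275 to 0.875 m from the base axis. Payload 12.5 kg.
Tool frame: the origin (TCP) lies midway between the tips of the shut fingers; the grasp point (between the pads) lies manip.grasp_offset behind it (manip.grasp_offset is the distance from the TCP to the grasp point, in m); z points along the fingers, y is the line along which they close (so a half turn about z gives the same grasp; the last joint's range is limited). The gripper opens to 85 mm and grips with 20 to 120 N. Pads are 22 mm wide; open, the fingers measure 114 mm over their backs; the gripper's body (76 mm by 85 mm) begins 54 mm behind the grasp point. The pads swing forward as they close: fully open they stand 13 mm farther back than shut.
Start: joints at [1.131, 0.351, 1.652, -0, 1.139, -0.085], TCP at [0.191, 0.516, 0.231] pointing down, gripper open.
Joint ranges: [-2.75, 2.75], [-0.79, 2.1], [0.01, 2.65], [-1.57, 4.71], [0.07, 3.14], [-2.87, 2.87]. Speed limits (rad/s): [2.22, 2.22, 2.79, 3.14, 3.14, 3.14].

### API

Orientations are given as a unit quaternion [w, x, y, z].
In Python, from rig import sensors, vision, close_job, manip gives the robot as it stands.
- The arm moves only by the tool drive_tool, never from a script. Its argument "increments" is a list of rows, each a list of 3 entries, a list of its own where there are three numbers: the opening, from -1 (shut) to 1 (fully open), then the shift along the world's x, y, z normalised to -1 to 1, where 1 is 15 cm, then the turn, a rotation vector about the world's x, y, z normalised to -1 to 1, where 1 is pi rad. In form: [[gripper, [x, y, z], [rx, ry, rz]], ...]. A call has 1 to 10 rows; each row is the pose to reach, as a shift and turn from the pose commanded when the call began, turning the shorter way round; what a row does not reach only later rows make up. A row lasts 1/8 s, in which the tool goes at most 62.5 mm and 10.7 degrees, less where a joint would pass 70% of its speed; a pose out of reach is approached as far as the arm can. A call with a number of a shift or a turn outside -1 to 1 is refused whole. A call with a gripper value outside its range is refused whole. The fingers move at their own pace and stop on an object; "force" is the grip in N (left out, the last holds). Time passes only in rows, so rows that repeat a pose let the fingers close. It gives the time, the measured TCP pose, the force, the opening and the grip force at its end, in the units of the state.
- sensors.sense(): the state, without advancing time (a new reading comes with each control period).
- vision.read_camera(name): name is "side" or "top" or "wrist"; returns (picture, depth): 400x640x3 uint8, red, green, blue; 400x640 float32, m along the optical axis (not along the pixel's ray), 0 where there is no reading.
- vision.camera_model(name): a dict with "mtx" (3x3 intrinsics, pixels), "xyz" and "orientation" of the camera in the world; the wrist camera has in their place "tool_from_camera" (4x4, takes a point from camera to tool coordinates, whose origin is the TCP and whose axes are the flange's). Camera axes: x right, y up, looking along -z (the intrinsics and any distortion apply to the point x, -y, -z); pixel columns grow to the right and rows downward; lengths in m; the calibration is good to about 2 mm. A picture is of the moment at which its call begins: read the wrist's pose just before it. camera_model takes no time and is no camera call.
- close_job(): hands the job in; it is judged then, once.
Trained networks look in the newest picture that a camera, given by its name, has taken for a name from the list of things; names that differ only in an ending like _2 or _b are one class to them, and where a whole thing is asked for, a point or a joint stands for the part that bears it (a point fixed in the world has none). Each returns a list of dicts, best first, with "conf" (0 to 1); they miss things now and then, are a little off and sometimes report something else, mostly with a low value. They report only what shows in the picture. A call takes as long as a camera call. They do not tell look-alikes from the thing itself.
- vision.search_frame(query, camera): "at" ([column, row] in pixels, amid what is visible of it).
- vision.pinpoint(query, camera): "at" ([column, row] in pixels: a listed point, or the origin of a listed thing).
The state is a dict: "time": time; "joint_pos": joint angles; "qvel": joint speeds; "effort": joint torques, N m; "ee_pos": TCP position; "ee_rot": TCP orientation; "wrist_force": force on the tool from outside, world axes, zero at the start; "ft_torque": the same for the moment, N m; "grip_width": finger opening in m; "grasp_force": force on a finger pad.
Only numpy, scipy, OpenCV 4.12 (cv2) and the standard library are available. Lean on these libraries where they do the work, as an engineer would, in place of code of your own. Each camera call takes 0.05 s, during which the arm holds its last target. There are 200 camera calls.

### The job

Make up a set of plaster tape for each of two treatment bays: pick out the four tape rolls and put one wide roll (tan core) flat inside the white ring on each of the two round mats, the blue and the green, with one narrow roll (blue core) lying flat and centred on top of each wide one. Let go of everything, and leave the cotton wool jar, the timer and the gauze packs where they are.

Things in the scene. Friction and masses are not known exactly. Their poses are not given: they have to be found in the camera images.
- wide_roll_1: wide roll of white plaster tape with a tan (beige) core, lying flat: outside diameter 58 mm, height 25 mm, hole about 20 mm, about 40 g. Origin: centre of its underside, z axis up through the hole. There are two alike, interchangeable
- wide_roll_2: wide roll of white plaster tape with a tan (beige) core, lying flat: outside diameter 58 mm, height 25 mm, hole about 20 mm, about 40 g. Origin: centre of its underside, z axis up through the hole. There are two alike, interchangeable
- narrow_roll_1: narrow roll of white plaster tape with a bright blue core, lying flat: outside diameter 48 mm, height 13 mm, hole about 19 mm, about 32 g. Origin: centre of its underside, z axis up through the hole. There are two alike, interchangeable
- narrow_roll_2: narrow roll of white plaster tape with a bright blue core, lying flat: outside diameter 48 mm, height 13 mm, hole about 19 mm, about 32 g. Origin: centre of its underside, z axis up through the hole. There are two alike, interchangeable
- mat_blue: blue round silicone mat, a flat disc 100 mm across and 4 mm thick, fixed to the table top, with a thin white ring of 87 mm diameter concentric on it. Origin: centre of its underside; its top is 4 mm above that
- mat_green: green round silicone mat, a flat disc 100 mm across and 4 mm thick, fixed to the table top, with a thin white ring of 87 mm diameter concentric on it. Origin: centre of its underside; its top is 4 mm above that
- cotton_jar: low round glass jar of white cotton wool, 67 mm diameter, 66 mm high, loose, to be left alone. Origin: centre of its underside
- timer: round white wind-up timer with a teal knob on top, 62 mm diameter, 42 mm high over the knob, loose, standing among the tape, to be left alone (one like it at the far left is only scenery). Origin: centre of its underside
- gauze: flat white gauze swab pack with a green stripe, 54 mm along its x, 78 mm along its y, 9 mm thick, loose, to be left alone. Origin: centre of its underside. There are two alike
- gauze_second: flat white gauze swab pack with a green stripe, 54 mm along its x, 78 mm along its y, 9 mm thick, loose, to be left alone. Origin: centre of its underside. There are two alike
Mind the look-alikes: they are no part of the job. Leave any red look-alike of the narrow_roll_2 alone.

How it is judged:
By the outcome, as a careful person would: the job done as asked, in the order asked, and still so for the second after the job is handed in, with the robot touching nothing.
It also fails if it takes over 93 s, if anything falls off the work surface, if the arm or the gripper's body presses on something with over 40 N, if the wrist force passes 120 N, or if a joint passes its speed limit or range.

## Working session

There is one attempt and no reset: what is moved stays moved. The work goes in short steps, Python scripts to look and compute and a tool call to move; the robot and the scene stay as the last step left them, time stands still between calls to the robot, and variables do not carry over. Pictures are saved under pics/ and viewed, at most 14 in all, crops included, and the job is handed in when it is done.

Besides the shell and the picture viewer there is one more tool, called after "Emit:" in YAML: its name, and indented under it one key for each argument. drive_tool: Moves the arm, as the interface text tells. Its arguments: {"type":"object","properties":{"increments":{"type":"array"},"force":{"type":"number"}},"required":["increments"]}

```bash
mkdir -p pics; ls; cat > h.py <<'E'
import numpy as np, cv2
from scipy.spatial.transform import Rotation as R
from rig import sensors, vision, close_job, manip
def q2m(q): return R.from_quat([q[1],q[2],q[3],q[0]]).as_matrix()
def cam(name, st=None):
    m=vision.camera_model(name); K=np.array(m["mtx"])
    if name=="wrist":
        T=np.eye(4); T[:3,:3]=q2m(st["ee_rot"]); T[:3,3]=st["ee_pos"]
        T=T@np.array(m["tool_from_camera"]); return K,T[:3,:3],T[:3,3],m
    return K,q2m(m["orientation"]),np.array(m["xyz"]),m
def ray(c,px):
    K,Rm,t,m=c
    d=np.linalg.inv(K)@np.array([px[0],px[1],1.0]); return Rm@np.array([d[0],-d[1],-d[2]])
def at_z(c,px,z):
    d=ray(c,px); return c[2]+d*(z-c[2][2])/d[2]
def at_depth(c,px,dep): return c[2]+ray(c,px)*dep
def proj(c,p):
    K,Rm,t,m=c; v=Rm.T@(np.array(p)-t); u=K@np.array([v[0],-v[1],-v[2]]); return u[:2]/u[2]
E
python3 - <<'E'
from h import *
print(manip.grasp_offset, sensors.sense())
for n in("top","side"):
    p,d=vision.read_camera(n); cv2.imwrite(f"pics/{n}0.png",p[:,:,::-1]); np.save(f"{n}0.npy",d)
    c=cam(n); print(n,c[3])
    for q in["wide_roll_1","narrow_roll_1","mat_blue","mat_green","cotton_jar","timer","gauze"]:
        print(q,[(np.round(x["at"]).tolist(),round(x["conf"],2),np.round(at_z(c,x["at"],0.0),3)[:2].tolist()) for x in vision.pinpoint(q,n)])
print(vision.camera_model("wrist"))
E
```

```text
pics
0.0187 {'time': 0.0, 'joint_pos': array([ 1.13140306e+00,  3.51234015e-01,  1.65240327e+00,  3.08044871e-05,
        1.13908400e+00, -8.45876615e-02]), 'qvel': array([-8.05896601e-04,  8.12575584e-04, -4.20465192e-04,  9.33382227e-04,
       -7.61562365e-05,  2.11540401e-04]), 'effort': array([ 6.15372483e-04, -5.06101692e+01, -2.91402000e+01, -2.72766795e-05,
        4.58225157e-03, -1.39010945e-05]), 'ee_pos': array([0.19090234, 0.51546979, 0.23076755]), 'ee_rot': array([-1.59667457e-04,  1.76480060e-01,  9.84304053e-01, -5.41434791e-04]), 'wrist_force': array([ 0.45515657, -0.22289833,  0.05449178]), 'ft_torque': array([ 0.0237739 , -0.06101796,  0.01193002]), 'grasp_force': 0.0, 'grip_width': 0.08550604235086268}
top {'mtx': array([[377.3936211 ,   0.        , 324.71359759],
       [  0.        , 377.3936211 , 200.34507181],
       [  0.        ,   0.        ,   1.        ]]), 'xyz': array([0.48508266, 0.19712936, 0.87540555]), 'orientation': array([-0.69873346, -0.02600606,  0.02851395,  0.71434039])}
wide_roll_1 [([344.0, 252.0], 0.7, [0.434, 0.153]), ([294.0, 158.0], 0.68
[... 990 characters left out ...]
253.0], 0.67, [0.533, 0.081])]
cotton_jar [([362.0, 308.0], 0.6, [0.427, 0.026])]
timer [([264.0, 242.0], 0.84, [0.443, 0.278])]
gauze [([414.0, 228.0], 0.92, [0.643, 0.017])]
{'mtx': array([[323.7627351 ,   0.        , 320.87570631],
       [  0.        , 323.7627351 , 197.45157526],
       [  0.        ,   0.        ,   1.        ]]), 'tool_from_camera': array([[ 1.31811006e-03,  9.46317137e-01,  3.23236970e-01,
         8.38870497e-02],
       [ 9.99998387e-01, -1.64169488e-03,  7.28431727e-04,
         1.24310751e-04],
       [ 1.21998391e-03,  3.23235489e-01, -9.46317775e-01,
        -1.41650786e-01],
       [ 0.00000000e+00,  0.00000000e+00,  0.00000000e+00,
         1.00000000e+00]])}
```

View pics/top0.png

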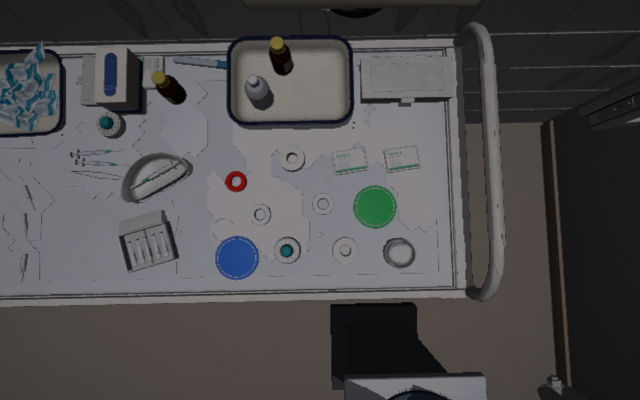

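```bash
python3 - <<'E'
import cv2
a=cv2.imread("pics/top0.png")[130:290,210:430]
cv2.imwrite("pics/crop0.png",cv2.resize(a,None,fx=3.6,fy=3.6,interpolation=cv2.INTER_CUBIC))
E
```

```text
(no output)
```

View pics/crop0.png

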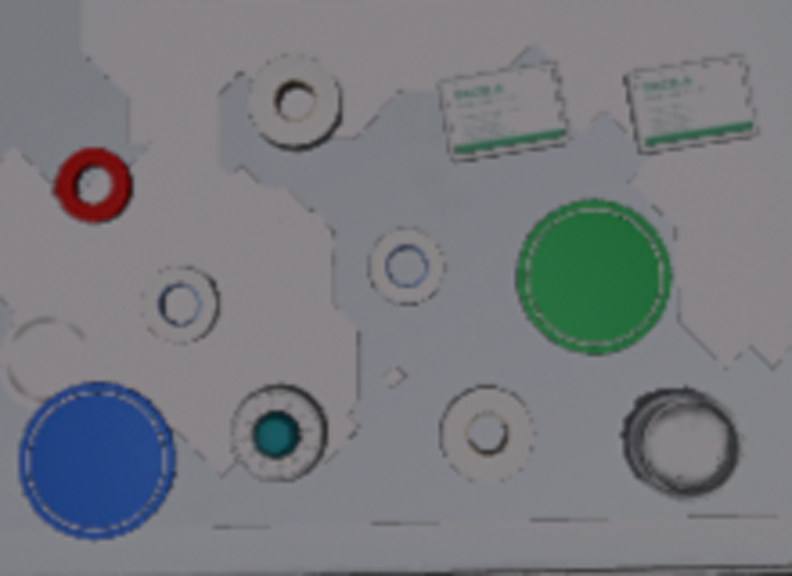

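View pics/side0.png

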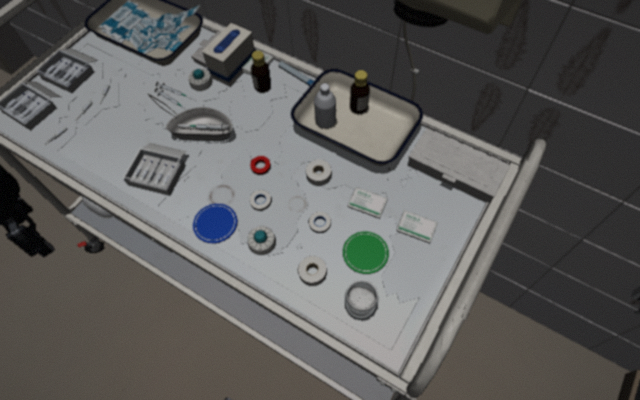

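The top view shows the layout:
- **Wide rolls (tan core):** (291,158) and (345,250).
- **Narrow rolls (blue core):** (260,214) and (322,204).
- **Possible mistakes:** the red ring at (236,181) is a decoy. The timer with a teal knob is at (287,251), the scenery timer at (109,123), the jar at (399,253), and faint stain rings at (222,229) on the table. I won't touch any of these.
- **Mats:** blue at (237,257), green at (375,206).

The crop confirms the core colours. Next I'll refine the positions.

```bash
cat >> h.py <<'E'
G={"W1":(.434,.153,.025),"W2":(.648,.265,.025),"N1":(.543,.2,.013),"N2":(.529,.347,.013),"R":(.603,.4,.013),"T":(.44,.283,.03),"J":(.43,.027,.066)}
def cloud(n,d,st=None):
    c=cam(n,st); K=c[0]; v,u=np.indices(d.shape)
    p=np.stack([(u-K[0,2])/K[0,0]*d,-(v-K[1,2])/K[1,1]*d,-d],-1); P=p@c[1].T+c[2]; P[d<=0]=np.nan; return P
def topface(P,x,y,h,r=.045,tol=.004,z0=0):
    m=(np.hypot(P[...,0]-x,P[...,1]-y)<r)&(abs(P[...,2]-z0-h)<tol)
    q=P[m]
    if len(q)<10: return None
    (a,b),rad=cv2.minEnclosingCircle((q[:,:2]*1000).astype(np.float32))
    return len(q),np.round(q.mean(0),4).tolist(),np.round([a,b,rad],1).tolist()
E
python3 - <<'E'
from h import *
for n in("top","side"):
    P=cloud(n,np.load(n+"0.npy")); im=cv2.imread(f"pics/{n}0.png")
    m=(abs(P[...,0]-.5)<.15)&(abs(P[...,1]-.2)<.2); print(n,"table z",np.nanmedian(P[m][:,2]))
    for k,(x,y,h) in G.items(): print(k,topface(P,x,y,h))
    hsv=cv2.cvtColor(im,cv2.COLOR_BGR2HSV); c=cam(n)
    for k,(lo,hi),(x,y) in(("blue",(100,125),(.43,.395)),("green",(50,80),(.535,.082))):
        mk=(hsv[...,0]>=lo)&(hsv[...,0]<=hi)&(hsv[...,1]>110)&(np.hypot(P[...,0]-x,P[...,1]-y)<.07)
        v,u=np.nonzero(mk); q=np.array([at_z(c,(a,b),.004) for a,b in zip(u,v)]); 
        (a,b),rad=cv2.minEnclosingCircle((q[:,:2]*1000).astype(np.float32)); print(k,len(q),q.mean(0),a,b,rad)
E
```

```text
top table z 0.0017080590005011387
W1 (427, [0.4375, 0.1511, 0.0258], [437.7, 151.0, 29.0])
W2 (411, [0.6501, 0.2677, 0.0256], [650.2, 267.1, 29.3])
N1 (255, [0.5441, 0.1988, 0.0134], [544.4, 199.0, 24.3])
N2 (263, [0.5234, 0.3436, 0.013], [524.1, 343.3, 24.7])
R (258, [0.6007, 0.3984, 0.0132], [600.6, 399.3, 24.5])
T (307, [0.4404, 0.2817, 0.0281], [440.6, 281.6, 28.6])
J (137, [0.4283, 0.0302, 0.0664], [429.2, 31.9, 30.2])
blue 1365 [0.42550678 0.39813967 0.004     ] 425.55364990234375 397.9933166503906 49.31754684448242
green 1234 [0.53575072 0.07834089 0.004     ] 536.1854248046875 78.46067810058594 48.94858932495117
side table z 0.0009960352908317538
W1 (496, [0.4377, 0.1521, 0.0253], [438.8, 153.0, 29.8])
W2 (370, [0.6499, 0.2688, 0.0254], [650.5, 268.9, 30.0])
N1 (262, [0.5439, 0.2004, 0.0128], [544.9, 201.2, 24.7])
N2 (243, [0.5226, 0.3448, 0.0127], [523.5, 344.5, 24.9])
R (227, [0.6009, 0.3996, 0.0126], [601.3, 400.3, 25.2])
T (292, [0.4387, 0.2804, 0.0281], [439.5, 282.6, 28.6])
J (169, [0.4336, 0.0336, 0.0658], [430.6, 33.2, 30.3])
blue 1313 [0.42419958 0.39832492 0.004     ] 424.575439453125 398.65594482421875 48.78413391113281
green 1254 [0.53435175 0.07902074 0.004     ] 535.1414794921875 79.20606994628906 47.82431411743164
```

Emit:
drive_tool:
  increments:
    - [1,[0.82,-1,-0.2],[0,0,0]]
    - [1,[0.82,-1,-0.2],[0,0,0]]
    - [1,[0.82,-1,-0.2],[0,0,0]]
    - [1,[0.82,-1,-0.2],[0,0,0]]
  force: 40

```text
time: 1.3
ee_pos: [0.3155, 0.3634, 0.2009]
ee_rot: [-0.0, 0.178, 0.984, -0.0]
wrist_force: [0.4, 0.0, 1.4]
grip_width: 0.0855
grasp_force: 0.0
```

Emit:
drive_tool:
  increments:
    - [1,[0.82,-1,-0.2],[0,0,0]]
    - [1,[0.82,-1,-0.2],[0,0,0]]
    - [1,[0.82,-1,-0.2],[0,0,0]]
    - [1,[0.82,-1,-0.2],[0,0,0]]
    - [1,[0.82,-1,-0.2],[0,0,0]]

```text
time: 1.92
ee_pos: [0.437, 0.2162, 0.1713]
ee_rot: [-0.0, 0.177, 0.984, 0.0]
wrist_force: [-0.2, 0.2, 0.1]
grip_width: 0.0856
grasp_force: 0.0
```

```bash
python3 - <<'E'
from h import *
P=cloud("top",np.load("top0.npy"))
for k,(x,y) in {"W2":(.65,.268),"blue":(.425,.398),"N2":(.523,.344),"green":(.535,.079)}.items():
    m=(np.hypot(P[...,0]-x,P[...,1]-y)<.13)&(P[...,2]>.06); q=P[m]
    if len(q): j=np.argmin(np.hypot(q[:,0]-x,q[:,1]-y)); print(k,len(q),"nearest",q[j],"max z",q[:,2].max())
print(sensors.sense()["ee_pos"])
E
```

```text
W2 1070 nearest [0.72602653 0.26844623 0.48357625] max z 0.4969816316206844
green 90 nearest [0.45724872 0.04157176 0.06773696] max z 0.07018662012816379
[0.43702557 0.21619448 0.17134866]
```

Emit:
drive_tool:
  increments:
    - [1,[0.005,-0.423,-0.4],[0,0,0]]
    - [1,[0.005,-0.423,-0.8],[0,0,0]]
    - [1,[0.005,-0.423,-0.8],[0,0,0]]
    - [1,[0.005,-0.423,-0.8],[0,0,0]]
    - [1,[0.005,-0.423,-0.8],[0,0,0]]

```text
time: 2.55
ee_pos: [0.4382, 0.1535, 0.0524]
ee_rot: [0.001, 0.176, 0.984, 0.0]
wrist_force: [0.4, -0.4, 0.6]
grip_width: 0.0857
grasp_force: 0.0
```

```bash
python3 - <<'E'
from h import *
st=sensors.sense(); p,d=vision.read_camera("wrist"); cv2.imwrite("pics/w1.png",p[:,:,::-1])
print(st["ee_pos"]); P=cloud("wrist",d,st); print(topface(P,.4377,.152,.025))
E
```

```text
[0.43816905 0.15352734 0.05236812]
(6048, [0.4356, 0.1521, 0.024], [437.5, 152.1, 30.0])
```

View pics/w1.png

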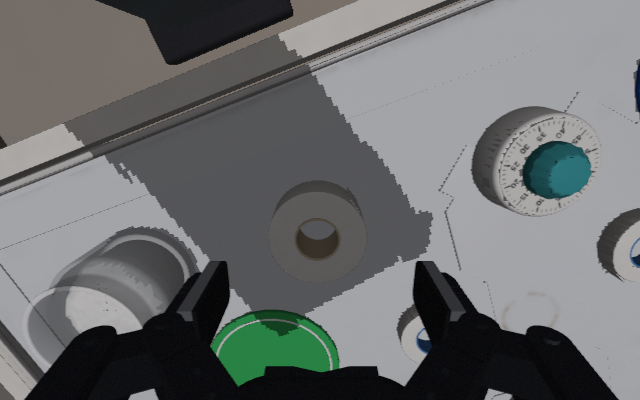

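The wrist picture shows the tan-core roll at (318,230), midway between the fingers, with clear table where they will come down. The wrist measurement agrees with the other two cameras.

Emit:
drive_tool:
  increments:
    - [1,[0,0,-0.2],[0,0,0]]
    - [1,[0,0,-0.3],[0,0,0]]
    - [1,[0,0,-0.31],[0,0,0]]
    - [-1,[0,0,-0.31],[0,0,0]]
    - [-1,[0,0,-0.31],[0,0,0]]
    - [-1,[0,0,-0.31],[0,0,0]]
    - [-1,[0,0,-0.31],[0,0,0]]
    - [-1,[0,0,-0.31],[0,0,0]]
  force: 35

```text
time: 3.6
ee_pos: [0.4383, 0.1525, 0.0058]
ee_rot: [0.001, 0.176, 0.984, 0.0]
wrist_force: [-1.1, 0.6, 7.3]
grip_width: 0.0559
grasp_force: 36.0
```

Emit:
drive_tool:
  increments:
    - [-1,[0,0,0.3],[0,0,0]]
    - [-1,[0,0,0.5],[0,0,0]]
    - [-1,[0.3,-0.25,0.5],[0,0,0]]
    - [-1,[0.648,-0.488,0.5],[0,0,0]]
    - [-1,[0.648,-0.488,0.5],[0,0,0]]
    - [-1,[0.648,-0.488,0.25],[0,0,0]]
    - [-1,[0.648,-0.488,0.1],[0,0,0]]
    - [-1,[0.648,-0.488,0.04],[0,0,0]]
    - [-1,[0.648,-0.488,0.04],[0,0,0]]

```text
time: 4.72
ee_pos: [0.5348, 0.0794, 0.0111]
ee_rot: [-0.0, 0.176, 0.984, -0.0]
wrist_force: [0.9, 0.2, -0.1]
grip_width: 0.0559
grasp_force: 38.6
```

Emit:
drive_tool:
  increments:
    - [-1,[0,0,-0.008],[0,0,0]]
    - [0.5,[0,0,-0.008],[0,0,0]]
    - [1,[0,0,-0.008],[0,0,0]]
    - [1,[0,0,-0.008],[0,0,0]]
    - [1,[0,0,0.1],[0,0,0]]
    - [1,[0,0,0.4],[0,0,0]]
    - [1,[0,0,0.5],[0,0,0]]
    - [1,[0,0,0.5],[0,0,0]]

```text
time: 5.72
ee_pos: [0.5355, 0.0791, 0.087]
ee_rot: [0.001, 0.176, 0.984, 0.0]
wrist_force: [0.3, 0.1, -0.1]
grip_width: 0.0853
grasp_force: 0.0
```

```bash
cat >> h.py <<'E'
def look(n,pts,save=None):
    st=sensors.sense(); p,d=vision.read_camera(n); P=cloud(n,d,st); print(n,np.round(st["ee_pos"],4))
    if save: cv2.imwrite(f"pics/{save}.png",p[:,:,::-1])
    for k,(x,y,h) in pts.items(): print(k,topface(P,x,y,h))
    return p,d,P,st
def matc(p,P,n,st,k,x,y):
    lo,hi={"blue":(100,125),"green":(50,80)}[k]; hsv=cv2.cvtColor(p,cv2.COLOR_RGB2HSV); c=cam(n,st)
    mk=(hsv[...,0]>=lo)&(hsv[...,0]<=hi)&(hsv[...,1]>110)&(np.hypot(P[...,0]-x,P[...,1]-y)<.07)
    v,u=np.nonzero(mk); q=np.array([at_z(c,(a,b),.004) for a,b in zip(u,v)])
    print(k,len(q),cv2.minEnclosingCircle((q[:,:2]*1000).astype(np.float32)))
E
python3 - <<'E'
from h import *
for n in("wrist","side","top"):
    p,d,P,st=look(n,{"wide":(.535,.0788,.029),"N1":(.544,.1998,.013)},n+"2"); matc(p,P,n,st,"green",.535,.0788)
E
```

```text
wrist [0.5355 0.0791 0.087 ]
wide (4611, [0.5333, 0.0797, 0.028], [534.2, 79.6, 30.2])
N1 (2965, [0.5427, 0.1993, 0.0113], [543.5, 200.0, 24.9])
green 6446 ((689.0859375, 38.06280517578125), 210.63499450683594)
side [0.5349 0.0791 0.0859]
wide (441, [0.534, 0.0784, 0.0292], [535.0, 80.8, 30.1])
N1 None
green 376 ((535.2553100585938, 79.04794311523438), 48.535945892333984)
top [0.5345 0.0791 0.0852]
wide None
N1 (251, [0.544, 0.1988, 0.0134], [544.6, 198.9, 24.4])
green 113 ((524.8116455078125, 112.34845733642578), 30.289505004882812)
```

View pics/wrist2.png

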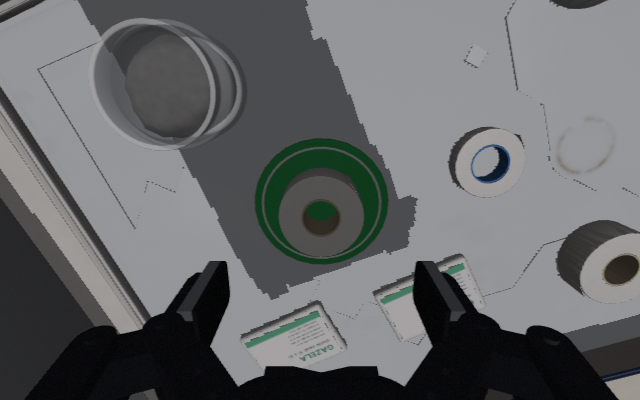

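The wide roll sits inside the ring on the green mat at (320,215). The blue-core narrow roll is at (487,162), so I'll fetch that next.

Emit:
drive_tool:
  increments:
    - [1,[0.06,0.4,0],[0,0,0]]
    - [1,[0.06,0.807,-0.1],[0,0,0]]
    - [1,[0.06,0.807,-0.3],[0,0,0]]
    - [1,[0.06,0.807,-0.45],[0,0,0]]
    - [1,[0.06,0.807,-0.549],[0,0,0]]
    - [1,[0.06,0.807,-0.549],[0,0,0]]
    - [-1,[0.06,0.807,-0.549],[0,0,0]]
    - [-1,[0.06,0.807,-0.549],[0,0,0]]
    - [-1,[0.06,0.807,-0.549],[0,0,0]]
    - [-1,[0.06,0.807,-0.549],[0,0,0]]

```text
time: 7.12
ee_pos: [0.5445, 0.2003, 0.0046]
ee_rot: [0.001, 0.176, 0.984, 0.0]
wrist_force: [-0.4, -0.4, 6.9]
grip_width: 0.045
grasp_force: 34.9
```

Emit:
drive_tool:
  increments:
    - [-1,[0,0,0],[0,0,0]]

```text
time: 7.25
ee_pos: [0.5445, 0.2002, 0.0046]
ee_rot: [0.001, 0.176, 0.984, 0.0]
wrist_force: [-1.7, -1.2, 7.1]
grip_width: 0.045
grasp_force: 34.9
```

Emit:
drive_tool:
  increments:
    - [-1,[0,0,0.3],[0,0,0]]
    - [-1,[0,0,0.5],[0,0,0]]
    - [-1,[-0.03,-0.4,0.5],[0,0,0]]
    - [-1,[-0.063,-0.75,0.5],[0,0,0]]
    - [-1,[-0.063,-0.802,0.5],[0,0,0]]
    - [-1,[-0.063,-0.802,0.4],[0,0,0]]
    - [-1,[-0.063,-0.802,0.27],[0,0,0]]
    - [-1,[-0.063,-0.802,0.215],[0,0,0]]
    - [-1,[-0.063,-0.802,0.215],[0,0,0]]

```text
time: 8.38
ee_pos: [0.5343, 0.0806, 0.0351]
ee_rot: [-0.0, 0.176, 0.984, -0.0]
wrist_force: [0.4, -0.3, 0.0]
grip_width: 0.0452
grasp_force: 36.3
```

```bash
python3 - <<'E'
from h import *
p,d,P,st=look("wrist",{"narrow":(.5345,.0795,.042)},"w3")
p,d,P,st=look("side",{"narrow":(.5345,.0795,.042),"wide":(.5345,.0795,.029)},"s3")
E
```

```text
wrist [0.5343 0.0806 0.0351]
narrow (5931, [0.5321, 0.0816, 0.0419], [527.3, 82.9, 35.0])
side [0.5346 0.0805 0.0356]
narrow (84, [0.5215, 0.0783, 0.0433], [532.2, 75.7, 23.8])
wide (79, [0.5179, 0.0765, 0.029], [527.1, 75.7, 23.7])
```

View pics/w3.png

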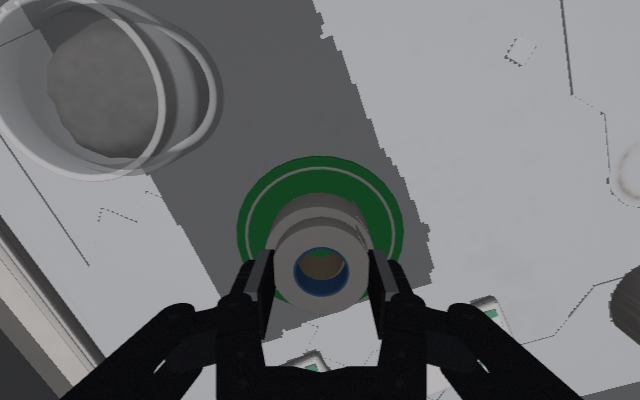

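The narrow roll, centred at (321,268), is lined up just above the wide one, so I'll lower it slightly and release.

Emit:
drive_tool:
  increments:
    - [-1,[0,-0.007,-0.006],[0,0,0]]
    - [-1,[0,-0.007,-0.008],[0,0,0]]
    - [0.2,[0,-0.007,-0.008],[0,0,0]]
    - [1,[0,-0.007,-0.008],[0,0,0]]
    - [1,[0,-0.007,-0.008],[0,0,0]]
    - [1,[0,-0.007,0.15],[0,0,0]]
    - [1,[0,-0.007,0.4],[0,0,0]]
    - [1,[0,-0.007,0.4],[0,0,0]]

```text
time: 9.48
ee_pos: [0.536, 0.0789, 0.0981]
ee_rot: [0.002, 0.176, 0.984, 0.001]
wrist_force: [-0.9, 0.0, 0.7]
grip_width: 0.0854
grasp_force: 0.0
```

```bash
python3 - <<'E'
from h import *
for n in("wrist","side"): look(n,{"narrow":(.5345,.0795,.042),"wide":(.5345,.0795,.029)})
E
```

```text
wrist [0.536  0.0789 0.0981]
narrow (2931, [0.5332, 0.0791, 0.0406], [534.0, 79.7, 25.0])
wide (1337, [0.5239, 0.0846, 0.0283], [533.9, 79.9, 29.5])
side [0.5351 0.0788 0.0965]
narrow (295, [0.5346, 0.0789, 0.042], [535.6, 80.8, 24.8])
wide (151, [0.5245, 0.0747, 0.0293], [535.6, 80.8, 29.8])
```

Emit:
drive_tool:
  increments:
    - [1,[0.19,0.316,0],[0,0,0]]
    - [1,[0.385,0.632,0],[0,0,0]]
    - [1,[0.385,0.632,0],[0,0,0]]

```text
time: 9.95
ee_pos: [0.5928, 0.1761, 0.0941]
ee_rot: [-0.0, 0.175, 0.985, -0.0]
wrist_force: [-0.4, -0.7, -0.2]
grip_width: 0.0853
grasp_force: 0.0
```

Emit:
drive_tool:
  increments:
    - [1,[0.19,0.316,0],[0,0,0]]
    - [1,[0.385,0.632,0],[0,0,0]]
    - [1,[0.385,0.632,-0.05],[0,0,0]]
    - [1,[0.385,0.632,-0.15],[0,0,0]]
    - [1,[0.385,0.632,-0.15],[0,0,0]]

```text
time: 10.58
ee_pos: [0.6485, 0.2667, 0.0709]
ee_rot: [-0.002, 0.177, 0.984, -0.001]
wrist_force: [-0.3, 0.3, -0.3]
grip_width: 0.0856
grasp_force: 0.0
```

```bash
python3 - <<'E'
from h import *
look("wrist",{"W2":(.65,.268,.025)},"w4")
E
```

```text
wrist [0.6485 0.2667 0.0709]
W2 (5081, [0.6483, 0.2688, 0.024], [649.7, 267.7, 29.8])
```

View pics/w4.png

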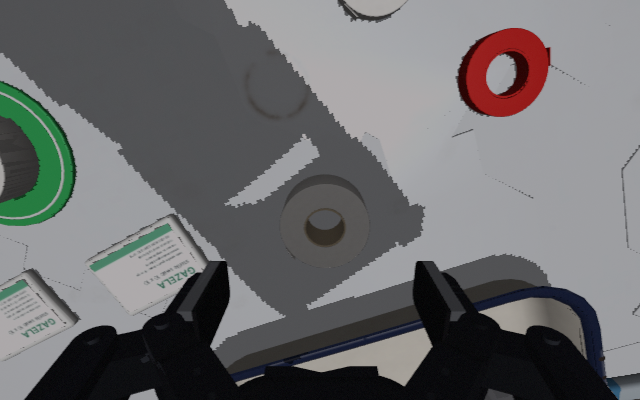

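The second tan-core roll is at (325,220), between the fingers and clear of the tray and gauze. I'll grasp it now.

Emit:
drive_tool:
  increments:
    - [1,[0,0,-0.2],[0,0,0]]
    - [1,[0,0,-0.4],[0,0,0]]
    - [1,[0,0,-0.457],[0,0,0]]
    - [1,[0,0,-0.457],[0,0,0]]
    - [-1,[0,0,-0.457],[0,0,0]]
    - [-1,[0,0,-0.457],[0,0,0]]
    - [-1,[0,0,-0.457],[0,0,0]]
    - [-1,[0,0,-0.457],[0,0,0]]
    - [-1,[0,0,-0.457],[0,0,0]]

```text
time: 11.75
ee_pos: [0.6508, 0.2687, 0.0063]
ee_rot: [0.001, 0.176, 0.984, 0.001]
wrist_force: [-1.2, -0.3, 4.2]
grip_width: 0.0556
grasp_force: 37.4
```

Emit:
drive_tool:
  increments:
    - [-1,[0,0,0.3],[0,0,0]]
    - [-1,[0,0,0.54],[0,0,0]]
    - [-1,[-0.35,0.2,0.54],[0,0,0]]
    - [-1,[-0.75,0.434,0.54],[0,0,0]]
    - [-1,[-0.75,0.434,0.54],[0,0,0]]

```text
time: 12.38
ee_pos: [0.5347, 0.3353, 0.0864]
ee_rot: [-0.0, 0.175, 0.985, 0.0]
wrist_force: [0.1, -1.0, -0.3]
grip_width: 0.0555
grasp_force: 37.6
```

Emit:
drive_tool:
  increments:
    - [-1,[-0.35,0.2,0],[0,0,0]]
    - [-1,[-0.75,0.435,0],[0,0,0]]
    - [-1,[-0.75,0.435,-0.1],[0,0,0]]
    - [-1,[-0.75,0.435,-0.3],[0,0,0]]
    - [-1,[-0.75,0.435,-0.45],[0,0,0]]
    - [-1,[-0.75,0.435,-0.5],[0,0,0]]
    - [-1,[-0.75,0.435,-0.5],[0,0,0]]

```text
time: 13.25
ee_pos: [0.4261, 0.3985, 0.0108]
ee_rot: [0.0, 0.177, 0.984, 0.0]
wrist_force: [-0.3, -0.3, 0.6]
grip_width: 0.0552
grasp_force: 38.5
```

Emit:
drive_tool:
  increments:
    - [-1,[0,0,-0.008],[0,0,0]]
    - [0.5,[0,0,-0.008],[0,0,0]]
    - [1,[0,0,-0.008],[0,0,0]]
    - [1,[0,0,-0.008],[0,0,0]]
    - [1,[0,0,0.1],[0,0,0]]
    - [1,[0,0,0.4],[0,0,0]]
    - [1,[0,0,0.5],[0,0,0]]
    - [1,[0,0,0.5],[0,0,0]]

```text
time: 14.25
ee_pos: [0.4255, 0.3991, 0.087]
ee_rot: [0.001, 0.176, 0.984, 0.001]
wrist_force: [-0.4, -0.4, 0.2]
grip_width: 0.0856
grasp_force: 0.0
```

```bash
python3 - <<'E'
from h import *
for n in("wrist","side","top"):
    p,d,P,st=look(n,{"wide":(.425,.398,.029),"N2":(.523,.344,.013)},n+"5"); matc(p,P,n,st,"blue",.425,.398)
E
```

```text
wrist [0.4255 0.3991 0.087 ]
wide (4607, [0.4235, 0.3992, 0.028], [424.8, 398.1, 29.9])
N2 (1757, [0.521, 0.3449, 0.0115], [523.2, 343.9, 25.3])
blue 7437 ((600.8152465820312, 328.155029296875), 263.561279296875)
side [0.4249 0.3987 0.0857]
wide (303, [0.4176, 0.396, 0.0291], [426.4, 399.4, 29.9])
N2 (246, [0.5222, 0.3443, 0.0129], [522.8, 344.2, 24.8])
blue 712 ((546.377685546875, 517.4113159179688), 218.8671875)
top [0.4246 0.3984 0.085 ]
wide (216, [0.4364, 0.3884, 0.0296], [426.5, 397.0, 28.6])
N2 (267, [0.5236, 0.3435, 0.013], [524.2, 343.1, 24.5])
blue 1167 ((340.7958679199219, 486.9838562011719), 171.3195343017578)
```

View pics/wrist5.png

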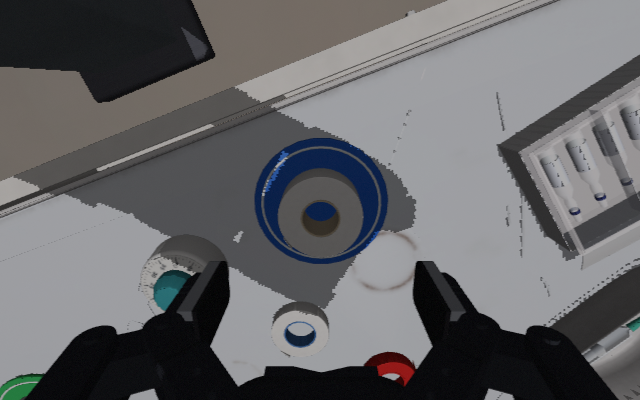

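The wide roll is in the ring on the blue mat at (320,215). The last narrow roll, with the blue core, is at (300,330). The red one at (388,370) stays.

Emit:
drive_tool:
  increments:
    - [1,[0.35,-0.2,0],[0,0,0]]
    - [1,[0.653,-0.364,-0.05],[0,0,0]]
    - [1,[0.653,-0.364,-0.3],[0,0,0]]
    - [1,[0.653,-0.364,-0.45],[0,0,0]]
    - [1,[0.653,-0.364,-0.549],[0,0,0]]
    - [1,[0.653,-0.364,-0.549],[0,0,0]]
    - [-1,[0.653,-0.364,-0.549],[0,0,0]]
    - [-1,[0.653,-0.364,-0.549],[0,0,0]]
    - [-1,[0.653,-0.364,-0.549],[0,0,0]]
    - [-1,[0.653,-0.364,-0.549],[0,0,0]]

```text
time: 15.65
ee_pos: [0.5234, 0.3444, 0.0046]
ee_rot: [0.0, 0.176, 0.984, 0.0]
wrist_force: [-2.3, -1.4, 6.7]
grip_width: 0.0454
grasp_force: 34.9
```

Emit:
drive_tool:
  increments:
    - [-1,[0,0,0],[0,0,0]]

```text
time: 15.78
ee_pos: [0.5234, 0.3444, 0.0046]
ee_rot: [0.001, 0.176, 0.984, 0.0]
wrist_force: [-1.6, -1.3, 8.0]
grip_width: 0.0455
grasp_force: 34.9
```

Emit:
drive_tool:
  increments:
    - [-1,[0,0,0.3],[0,0,0]]
    - [-1,[0,0,0.5],[0,0,0]]
    - [-1,[-0.3,0.17,0.5],[0,0,0]]
    - [-1,[-0.65,0.364,0.5],[0,0,0]]
    - [-1,[-0.65,0.364,0.5],[0,0,0]]
    - [-1,[-0.65,0.364,0.4],[0,0,0]]
    - [-1,[-0.65,0.364,0.27],[0,0,0]]
    - [-1,[-0.65,0.364,0.215],[0,0,0]]
    - [-1,[-0.65,0.364,0.21],[0,0,0]]
    - [-1,[-0.65,0.364,0.207],[0,0,0]]

```text
time: 17.02
ee_pos: [0.4258, 0.3984, 0.0338]
ee_rot: [-0.0, 0.177, 0.984, -0.0]
wrist_force: [-0.4, -0.4, -0.7]
grip_width: 0.0457
grasp_force: 36.4
```

Lined up with the wide roll at about (0.4255, 0.3985), so I'll release and back away.

Emit:
drive_tool:
  increments:
    - [-1,[0,0,0],[0,0,0]]
    - [0.2,[0,0,0],[0,0,0]]
    - [1,[0,0,0],[0,0,0]]
    - [1,[0,0,0],[0,0,0]]
    - [1,[0,0,0.15],[0,0,0]]
    - [1,[0,0,0.5],[0,0,0]]
    - [1,[0,0,1],[0,0,0]]
    - [1,[-0.5,0.3,1],[0,0,0]]
    - [1,[-1,0.6,1],[0,0,0]]
    - [1,[-1,0.6,1],[0,0,0]]

```text
time: 18.27
ee_pos: [0.2736, 0.4896, 0.1848]
ee_rot: [0.0, 0.176, 0.984, 0.0]
wrist_force: [1.1, 0.6, 0.2]
grip_width: 0.0858
grasp_force: 0.0
```

Emit:
drive_tool:
  increments:
    - [1,[-0.3,0.4,0.3],[0,0,0]]
    - [1,[-0.5,0.4,0.3],[0,0,0]]
    - [1,[-0.5,0.4,0.3],[0,0,0]]

```text
time: 18.65
ee_pos: [0.1982, 0.5501, 0.2304]
ee_rot: [0.0, 0.175, 0.985, 0.001]
wrist_force: [0.4, -0.6, 0.2]
grip_width: 0.0853
grasp_force: 0.0
```

```bash
python3 - <<'E'
from h import *
for n in("side","top"):
    look(n,{"nb":(.425,.398,.042),"wb":(.425,.398,.029),"ng":(.535,.079,.042),"wg":(.535,.079,.029),**{k:G[k] for k in"RTJ"}},n+"6")
a=cv2.imread("pics/top6.png")[130:290,210:430]
cv2.imwrite("pics/crop6.png",cv2.resize(a,None,fx=3.6,fy=3.6,interpolation=cv2.INTER_CUBIC))
E
```

```text
side [0.1982 0.5501 0.2304]
nb (282, [0.4253, 0.3989, 0.0417], [424.7, 399.8, 25.4])
wb (160, [0.4201, 0.3904, 0.0291], [425.8, 398.9, 29.4])
ng (312, [0.5351, 0.0799, 0.0419], [536.2, 79.9, 25.5])
wg (168, [0.5254, 0.0771, 0.029], [535.1, 80.6, 29.9])
R (227, [0.6006, 0.3999, 0.0126], [600.3, 401.4, 25.7])
T (273, [0.439, 0.2814, 0.0281], [439.7, 282.7, 29.1])
J (170, [0.4326, 0.0338, 0.0657], [430.3, 32.9, 30.5])
top [0.1995 0.5491 0.2296]
nb (300, [0.4259, 0.3975, 0.0422], [426.0, 397.6, 24.6])
wb (152, [0.4267, 0.3921, 0.0295], [426.0, 397.8, 29.6])
ng (275, [0.5347, 0.0784, 0.0425], [534.7, 78.4, 24.2])
wg (155, [0.5328, 0.0824, 0.0299], [534.9, 79.3, 29.5])
R (255, [0.6007, 0.3984, 0.0132], [600.7, 399.7, 24.7])
T (317, [0.4407, 0.2819, 0.0281], [440.8, 281.7, 28.5])
J (137, [0.4287, 0.0298, 0.0664], [429.3, 31.8, 30.1])
```

View pics/crop6.png

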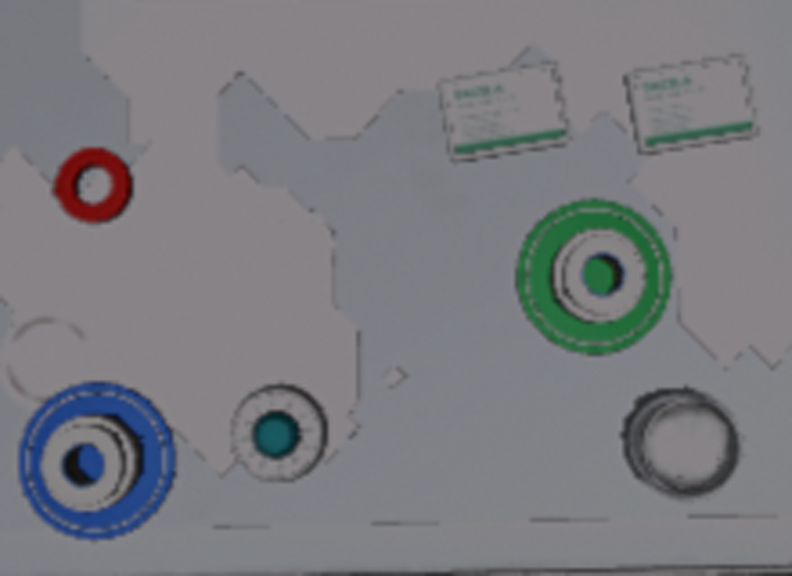

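Both stacks sit inside their rings, at crop pixels (90,463) and (600,275), with the tops level at 42 mm and centred to within about 1–2 mm. The red roll, timer and jar measure where they were, and the gauze packs look unmoved.

```bash
python3 -c "
from h import *
print(close_job())"
```

```text
the job is handed in; nothing more can be done
None
```

I handed the job in at about 19 s of the 93 s limit: each mat holds a wide roll inside its ring with a narrow roll centred on top to within about 2 mm, everything is released, and nothing else was moved.

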